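# Lock the camera clamp with a flat screwdriver

## Robot

A 6-joint arm with a two-finger parallel gripper is mounted at the origin on the work surface. World frame = base frame: x ahead of the robot, y to its left, z up, the work surface at z = 0. Lengths are in m, angles in degrees, forces in N, time in s.
With the tool pointing down it reaches from about 0.4 to 0.825 m from the base axis. Payload 7 kg.
Tool frame: the origin (TCP) lies midway between the tips of the shut fingers; the grasp point (between the pads) lies 19 mm behind it; z points along the fingers, y is the line along which they close (so a half turn about z gives the same grasp; the last joint's range is limited). The gripper opens to 88 mm and grips with 3 to 60 N. Pads are 19 mm wide; open, the fingers measure 130 mm over their backs; the gripper's body (78 mm by 193 mm) begins 47 mm behind the grasp point.
Start: joints at [79.704, 20.546, 0.682, 0, -70.136, -16.507], TCP at [0.304, 0.602, 0.193] pointing down, gripper open.
Joint ranges: [-176.03, 176.03], [-82.01, 121.73], [-58.28, 71.71], [-173.87, 95.51], [-174.79, -0.11], [-173.66, 173.66]. Speed limits (degrees/s): [136.94, 136.94, 172.46, 180, 180, 180].

## Interface

Orientations are given as [roll, pitch, yaw] about the fixed x, y, z axes, in that order (R = Rz(yaw) Ry(pitch) Rx(roll)).
In Python, from plant import ctrl, viewer, close_job gives the robot as it stands. The module is installed in compiled form; this text tells all that it offers.
- The arm moves only by the tool step_arm, never from a script. Its argument "moves" is a list that holds one entry, the list of rows, each a list of 5 numbers: the shift along the world's x, y, z in cm, then the turn about the world's z in rad, then the finger opening in cm, from 0 to 8.76. In form: [[[tx, ty, tz, twist, grip], ...]]. A call has 1 to 10 rows; each row shifts and turns the commanded pose from where the row before left it; what a row does not reach is not made up. A row lasts 1/10 s, in which the tool goes at most 50 mm and 8.59 degrees, less where a joint would pass 70% of its speed; a pose out of reach is approached as far as the arm can. A call with a gripper value outside its range is refused whole. The fingers move at their own pace and stop on an object; the grip force is fixed at half the most. Time passes only in rows, so rows that do not move let the fingers close. It gives the time, the measured TCP pose, the force, the opening and the grip force at its end, in the units of the state.
- ctrl.get_obs(): the state, without advancing time (a new reading comes with each control period).
- viewer.snapshot(name): name is "scene" or "side" or "wrist"; returns (picture, depth): 384x512x3 uint8, blue, green, red; 384x512 float32, m along the optical axis (not along the pixel's ray), 0 where there is no reading.
- viewer.camera_info(name): a dict with "camera_matrix" (3x3 intrinsics, pixels), "k1" (the pictures are not rectified: a ray, as slopes to the right and down, at radius r is drawn at 1 + k1 r^2 times it, then the intrinsics apply), "eye" and "orientation" of the camera in the world. Camera axes: x right, y down, z forward; pixel columns grow to the right and rows downward; lengths in m; the calibration is good to about 2 mm. A picture is of the moment at which its call begins: read the wrist's pose just before it. camera_info takes no time and is no camera call; for the wrist camera it gives the pose at the moment of the call.
- close_job(): hands the job in; it is judged then, once.
The state is a dict: "clock": time; "joint_pos": joint angles; "qvel": joint speeds; "tau": joint torques, N m; "tool_pos": TCP position; "orientation": TCP orientation; "force": force on the tool from outside, world axes, zero at the start; "moment": the same for the moment, N m; "opening": finger opening in m; "gripper_force": force on a finger pad.
Only numpy, scipy, OpenCV 4.12 (cv2) and the standard library are available. Lean on these libraries where they do the work, as an engineer would, in place of code of your own. Each camera call takes 0.05 s, during which the arm holds its last target. There are 200 camera calls.

## Task

Take the flat screwdriver from its wooden stand, rest its blade lightly on the slotted brass screw of the camera clamp and rotate it until you feel the blade drop into the slot, then turn the screw clockwise (seen from above) until it comes up against its stop, without pressing hard on the screw or forcing it past the stop. Put the screwdriver back upright in the hole of its stand, fully down, let go, and leave the lens, the small camera and the tray where they are.

Things in the scene. Friction and masses are not known exactly. Their poses are not given: they have to be found in the camera images.
- clamp: camera clamp, fixed to the table: grey base 180 x 100 x 12 mm with a round aluminium boss, 44 mm across, rim 56 mm above the table, and a black camera (top 89 mm above the table) held behind it. Origin: on the axis of boss and screw, at table height; z up; x points from the boss to the camera, whose near face is 82 mm from the axis. The screw locks the blue jaw before the camera.
- screw_top (a point): centre of the slotted screw's top face at rest, 50 mm above the table, axes as the clamp. Brass head 20 mm across in a 24 mm wide well, 6 mm below the rim. Slot: straight across the head, 4 mm wide, 5 mm deep. Its heading is not measured: at joint screw = 0 it lies anywhere within 0.8 rad either side of the clamp's x axis, and turns clockwise as the screw does.
- screw (a joint): turn of the screw, rad, growing clockwise seen from above; starts between 0 and 0.25 (0 is its loose end). It turns stiffly (0.06 N m friction) and stays where it is left. At 1.30 it meets a hard stop: the torque then rises at once; 0.1 N m says it is home, and much over 0.15 N m (blade driven some 0.15 rad on past the stop) forces it and spoils the slot.
- plunger (a joint): how far the spring-loaded screw is pushed down into its boss, m: 0 is up, 0.006 its bottom; about 2.5 N to start and 1 N more per mm. A blade riding on the head keeps it pushed down; when the blade drops into the slot the screw springs up round it and the push falls (to 0 to 3 N if the tip was held 3 to 4 mm below the resting top face).
- driver: flat screwdriver, 148 mm long, about 120 g. Origin: middle of the blade's edge (the tip); z points from tip to handle, x along the blade's width. Blade 12 mm wide (x), 2 mm thick (y); round shaft 7 mm thick; black collar 34 mm across, 72 to 78 mm above the tip. It starts upright in the stand, collar on the stand's top, tip 8 mm above the table.
- driver_grip (a point): centre of the driver's red square handle, on the driver's axis 113 mm above the tip, axes as the driver. The handle is 24 mm across its flats, which face along x and y, and reaches from 78 to 148 mm above the tip.
- stand: wooden driver stand, fixed to the table, 80 x 80 mm, 80 mm high, open on two sides. Origin: centre of the underside, z up.
- stand_hole (a point): centre of the square through-hole, 18 x 18 mm, sides along the stand's x and y, in the stand's 8 mm thick top; at the top face, 80 mm above the table. Below it is hollow down to 6 mm above the table. Blade and shaft hang through the hole and the driver's collar rests on the top.
- lens: loose black camera lens standing upright, 62 mm across and 62 mm high, origin at the centre of its underside; bystander.
- compact: loose small red camera, 34 x 90 x 58 mm, origin at the centre of its underside; bystander.
- tray: loose yellow tray of small screws, 80 x 60 x 18 mm, origin at the centre of its underside; bystander.
There are look-alikes about, which are no part of the job. There is more than one size of the stand; the job needs the smallest.

How it is judged (in metres and radians):
On the way, in this order (a step that is already met when the one before it is completed fails the run):
1. the blade has dropped into the slot of the screw (horizontal distance between driver and clamp below 0.004 m and ((z of driver in the frame of clamp below 0.047 m and value of joint plunger below 0.001 m) or (z of driver in the frame of clamp below 0.045 m and value of joint plunger below 0.003 m) or z of driver in the frame of clamp below 0.0425 m)), for 0.1 s.
2. with the blade in the slot, the screw is turned clockwise to its stop (beyond 1.2 rad) (all of step 1 and value of joint screw above 1.2 rad), for 0.1 s.
At the end, for the whole second after the job is handed in: the screw stands at its stop (beyond 1.2 rad) and the screwdriver is back in its stand, released and at rest: upright within 0.1 rad, its tip within 7 mm of the stand's axis and 4 to 11 mm above the table (value of joint screw above 1.2 rad and horizontal distance between driver and stand below 0.007 m and z of driver in the frame of stand between 0.004 and 0.011 m and angle between driver's own z axis and vertical below 0.1 rad and linear speed of driver below 0.02 m/s); the robot touches nothing.
It fails at once if the screwdriver presses on the clamp's boss or camera with more than 25 N (contact force between driver and clamp above 25 N).
It fails at once if the screw is pressed hard or forced against its stop: the blade's contacts with the screw add up to more than 50 N (contact force between driver and screw above 50 N).
It fails at once if the lens, the small camera or the tray is moved by more than 15 mm (distance of any of lens, compact, tray from where it was at the start of the episode above 0.015 m).
It also fails if it takes over 64 s, if anything falls off the work surface, if the arm or the gripper's body presses on something with over 40 N, if the wrist force passes 120 N, or if a joint passes its speed limit or range.

## Working session

There is one attempt and no reset: what is moved stays moved. The work goes in short steps, Python scripts to look and compute and a tool call to move; the robot and the scene stay as the last step left them, time stands still between calls to the robot, and variables do not carry over. Pictures are saved under pics/ and viewed, at most 10 in all, crops included, and the job is handed in when it is done.

Besides the shell and the picture viewer there is one more tool, called after "Emit:" as name(argument=value, ...) on one line, values as JSON. step_arm: Moves the arm, as the interface text tells. Its arguments: {"type":"object","properties":{"moves":{"type":"array","items":{"type":"array","items":{"type":"array","items":{"type":"number"}}}}},"required":["moves"]}

```bash
mkdir -p pics; cat > h.py <<'E'
import numpy as np, cv2
from plant import ctrl, viewer, close_job
def cam(n):
    i=viewer.camera_info(n); return i
def Rm(o):
    o=np.array(o,float)
    if o.shape==(3,3): return o
    if o.size==3:
        r,p,y=np.radians(o); 
        from scipy.spatial.transform import Rotation as R
        return R.from_euler('xyz',[r,p,y]).as_matrix()
    raise ValueError(o)
def ray(i,u,v):
    K=np.array(i['camera_matrix']); k=i['k1']
    d=np.array([(u-K[0,2])/K[0,0],(v-K[1,2])/K[1,1]]); s=d.copy()
    for _ in range(20): s=d/(1+k*(s@s))
    return Rm(i['orientation'])@np.array([s[0],s[1],1.])
def atz(i,u,v,z):
    r=ray(i,u,v); e=np.array(i['eye']); return e+r*(z-e[2])/r[2]
def atd(i,u,v,d): return np.array(i['eye'])+ray(i,u,v)*d
def snap(n,tag):
    i=viewer.camera_info(n); p,d=viewer.snapshot(n)
    cv2.imwrite(f'pics/{tag}.png',p); np.savez(f'pics/{tag}.npz',p=p,d=d,i=np.array(i,dtype=object)); return i,p,d
def load(tag):
    z=np.load(f'pics/{tag}.npz',allow_pickle=True); return z['i'].item(),z['p'],z['d']
E
python3 - <<'E'
from h import *
print(ctrl.get_obs())
for n in('scene','side','wrist'):
    i,p,d=snap(n,n+'0'); print(n,i)
a=cv2.imread('pics/scene0.png');b=cv2.imread('pics/side0.png')
cv2.imwrite('pics/s0.png',cv2.resize(a,(800,600)))
E
```

```text
{'clock': 0.0, 'joint_pos': array([ 7.97030598e+01,  2.05907478e+01,  6.32165852e-01, -2.13776589e-02,
       -7.01365822e+01, -1.65061185e+01]), 'qvel': array([-0.06631092, -0.04649027,  0.01183462, -0.00509889, -0.05950439,
       -0.10342875]), 'tau': array([ 1.89504637e-03, -5.82719493e+01,  2.93047714e+01,  6.99716493e+00,
        7.00741162e-03, -1.53486058e-04]), 'tool_pos': array([0.30415277, 0.6019522 , 0.19191434]), 'orientation': array([ 1.79903047e+02, -7.77253857e-03, -2.68103325e+01]), 'force': array([-0.20901487, -0.11635144, -1.0610054 ]), 'moment': array([0.02196356, 0.03049842, 0.00226905]), 'gripper_force': 0.0, 'opening': 0.08802291796838924}
scene {'camera_matrix': array([[368.5804686 ,   0.        , 260.21136868],
       [  0.        , 368.5804686 , 190.40706424],
       [  0.        ,   0.        ,   1.        ]]), 'k1': -0.10101301429110053, 'eye': array([ 1.12912783, -0.25340215,  0.91770386]), 'orientation': array([-141.16279076,    1.07558366,   66.05290023])}
side {'camera_matrix': array([[428.3171751 ,   0.        , 249.3128834 ],
       [  0.        , 428.3171751 , 192.54424443],
       [  0.        ,   0.        ,   1.        ]]), 'k1': -0.09683287290586653, 'eye': array([ 0.32794908, -0.7985562 ,  0.93422873]), 'orientation': array([-136.08822515,   -0.46280591,  -13.29831037])}
wrist {'camera_matrix': array([[297.09344098,   0.        , 261.83453761],
       [  0.        , 297.09344098, 195.58556765],
       [  0.        ,   0.        ,   1.        ]]), 'k1': -0.000685511887028021, 'eye': array([0.37929162, 0.56472541, 0.38356137]), 'orientation': array([ 1.62154139e+02, -1.50599281e-01, -1.16834763e+02])}
```

View pics/s0.png

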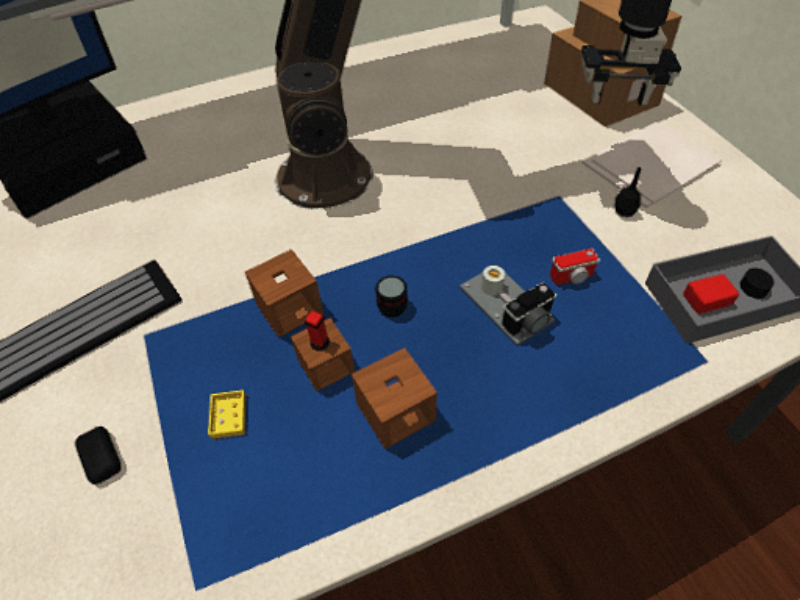

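View pics/side0.png

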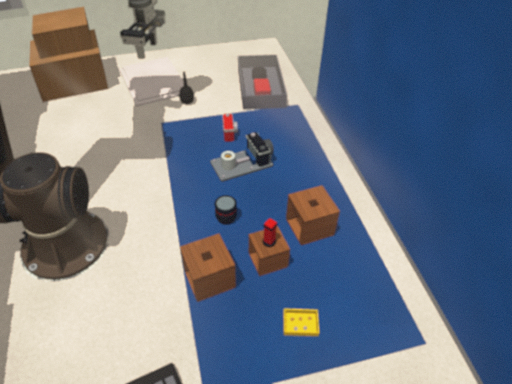

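Scene picture: three stand candidates at about (283,290), (322,350) and (395,395). The middle one, with the red driver at (316,328), looks the smallest. The clamp boss is at (493,273), lens at (391,295), red camera at (575,267) and tray at (227,414).

```bash
python3 - <<'E'
from h import *
i,p,d=load('scene0'); s=0.64
for n,u,v,z in [('drvtop',316,317,.156),('boss',493,272,.056),('lens',391,284,.062),('compact',574,256,.058),('tray',227,414,.018),('bigstand',281,277,.1),('bigstand2',394,381,.1)]:
    print(n,atz(i,u*s,v*s,z).round(3), atd(i,u*s,v*s,d[int(v*s),int(u*s)]).round(3))
i,p,d=load('side0')
for n,u,v,z in [('drvtop',270,224,.156),('boss',228,156,.056)]:
    print(n,atz(i,u,v,z).round(3), atd(i,u,v,d[int(v),int(u)]).round(3))
i,p,d=load('scene0')
c=p[180:280,140:300]; cv2.imwrite('pics/c1.png',cv2.resize(c,(800,500),interpolation=cv2.INTER_CUBIC))
o=ctrl.get_obs(); i=viewer.camera_info('wrist'); print(Rm(o['orientation']).T@(np.array(i['eye'])-o['tool_pos']))
E
```

```text
drvtop [ 0.538 -0.171  0.156] [ 0.534 -0.171  0.152]
boss [0.501 0.196 0.056] [0.495 0.2   0.048]
lens [ 0.449 -0.002  0.062] [ 0.447 -0.001  0.059]
compact [0.534 0.367 0.058] [0.532 0.369 0.055]
tray [ 0.568 -0.368  0.018] [ 0.558 -0.37   0.003]
bigstand [ 0.375 -0.196  0.1  ] [ 0.278 -0.189 -0.006]
bigstand2 [ 0.673 -0.09   0.1  ] [ 0.614 -0.069 -0.005]
drvtop [ 0.53  -0.182  0.156] [ 0.53  -0.184  0.158]
boss [0.501 0.191 0.056] [0.502 0.198 0.049]
[ 0.08390348 -0.00027901 -0.19153438]
```

View pics/c1.png

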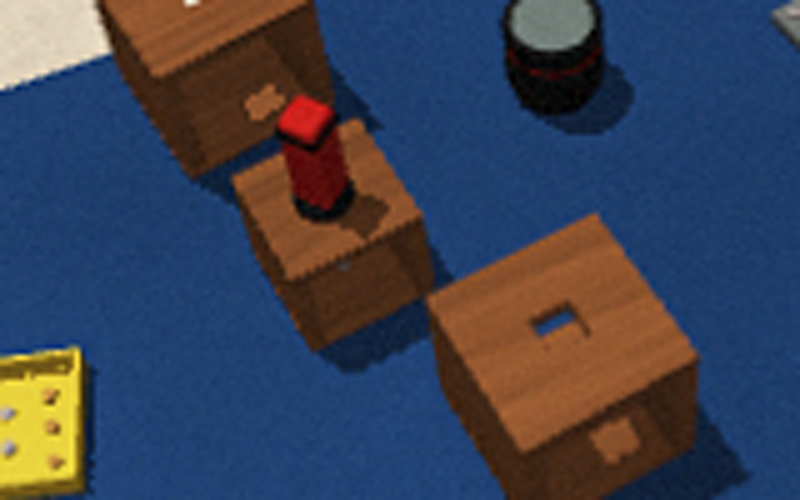

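Confirmed: the middle stand, at (330,235) in the crop, is clearly the smallest and it holds the red-handled driver. Next I move over the screw to look at it from above.

Emit:
step_arm(moves=[[[1.96,-4.07,0,0,8.76],[1.96,-4.07,0,0,8.76],[1.96,-4.07,0,0,8.76],[1.96,-4.07,0,0,8.76],[1.96,-4.07,0,0,8.76],[1.96,-4.07,0,0,8.76],[1.96,-4.07,0,0,8.76],[1.96,-4.07,0,0,8.76],[1.96,-4.07,0,0,8.76],[1.96,-4.07,0,0,8.76]]])

```text
clock: 1.15
tool_pos: [0.5007, 0.1937, 0.1929]
orientation: [-180.0, 0.0, -26.8]
force: [1.3, -0.1, -0.3]
opening: 0.0876
gripper_force: 0.0
```

Emit:
step_arm(moves=[[[0,0,0,0,8.76],[0,0,0,0,8.76],[0,0,0,0,8.76]]])

```text
clock: 1.45
tool_pos: [0.5002, 0.1958, 0.1928]
orientation: [-180.0, 0.0, -26.8]
force: [-0.0, 0.8, -0.4]
opening: 0.0875
gripper_force: 0.0
```

```bash
python3 - <<'E'
from h import *
o=ctrl.get_obs(); print(o['joint_pos'],o['tool_pos'],o['orientation'],o['force'],o['moment'])
i,p,d=snap('wrist','w1'); print(i['eye'],i['orientation'])
r=i; cv2.imwrite('pics/w1b.png',cv2.resize(p,(800,600),interpolation=cv2.INTER_CUBIC))
E
```

```text
[ 4.22910693e+01  7.56626919e+00 -1.67105436e+01 -1.10682369e-02
 -6.57232665e+01  2.09116616e+01] [0.50021412 0.19583365 0.19278019] [-1.79996473e+02  9.45335242e-03 -2.68018195e+01] [-0.03878235  0.77515827 -0.43019449] [ 0.03222597  0.01326343 -0.00669124]
[0.57523767 0.15823528 0.38426412] [ 1.62135827e+02 -6.78616574e-02 -1.16827458e+02]
```

View pics/w1b.png

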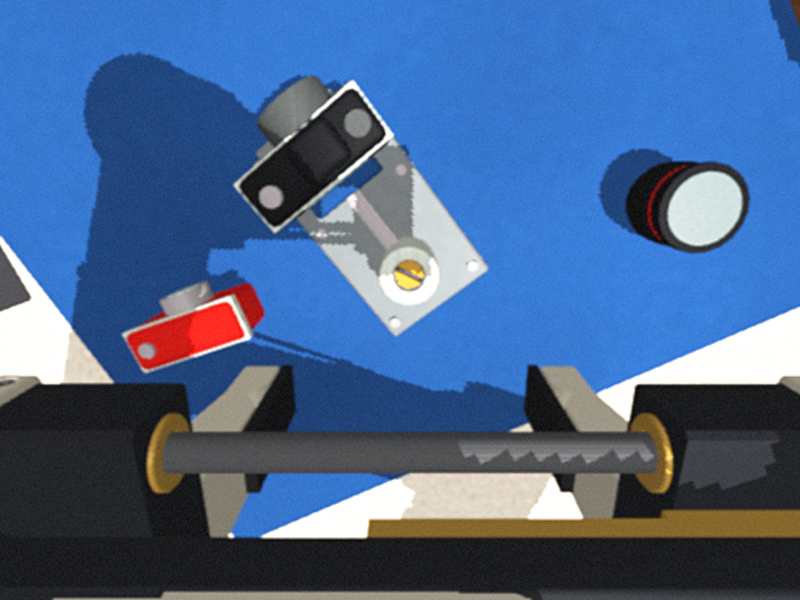

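The wrist picture shows the brass screw at (409,275) with its slot rising slightly to the upper-left. The clamp camera is at (315,155), the red camera at (190,325) and the lens at (695,205). I enlarge the screw.

```bash
python3 - <<'E'
from h import *
i,p,d=load('w1')
c=p[155:195,236:290]; cv2.imwrite('pics/c2.png',cv2.resize(c,(810//54*53,600//40*39),interpolation=cv2.INTER_CUBIC) if 0 else cv2.resize(c,(756,560),interpolation=cv2.INTER_CUBIC))
hsv=cv2.cvtColor(p,cv2.COLOR_BGR2HSV)
m=((hsv[...,1]>100)&(hsv[...,0]>8)&(hsv[...,0]<35)).astype(np.uint8); m[:155]=0;m[195:]=0;m[:,:236]=0;m[:,290:]=0
pts=np.argwhere(m)[:,::-1].astype(np.float32); print(len(pts),cv2.minEnclosingCircle(pts),pts.mean(0))
(x,y),_=cv2.minEnclosingCircle(pts); print(atz(i,x,y,.05))
E
```

```text
224 ((261.49224853515625, 175.07363891601562), 9.552877426147461) [261.3125  175.45535]
[0.50133834 0.19560888 0.05      ]
```

View pics/c2.png

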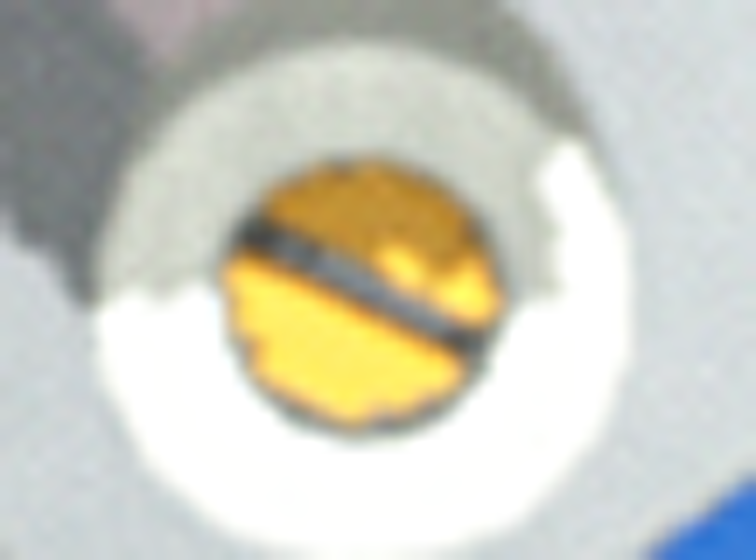

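Crop: the head centre is at (363,297) in the crop, and the slot runs from (255,235) to (480,340). I compute the headings and move over to the driver.

```bash
python3 - <<'E'
from h import *
i,p,d=load('w1')
f=lambda x,y:(236+(x+.5)/14-.5,155+(y+.5)/14-.5)
print('head',atz(i,*f(363,297),.05),'rim',atz(i,*f(364.5,297),.056))
a=atz(i,*f(255,235),.05);b=atz(i,*f(480,340),.05);v=a-b;print('slot',np.degrees(np.arctan2(v[1],v[0])),np.linalg.norm(v))
s=.64
a=atz(i,487*s,268*s,.012);b=atz(i,396*s,334*s,.012);v=b-a;print('clamp y?',np.degrees(np.arctan2(v[1],v[0])),np.linalg.norm(v))
E
```

```text
head [0.50063522 0.19600106 0.05      ] rim [0.50191934 0.19521452 0.056     ]
slot 37.53433438172616 0.020614088128690547
clamp y? 100.82981794746175 0.09503780361008646
```

Emit:
step_arm(moves=[[[-0.1,-4.4,0.8,0,8.76],[-0.1,-4.4,0.8,0,8.76],[-0.1,-4.4,0.8,0,8.76],[-0.2,-4.4,0.6,0,8.76],[-0.2,-4.4,0,0,8.76],[-0.2,-4.4,0,0,8.76],[-0.1,-4.4,0,0,8.76],[-0.1,-4.2,0,0,8.76],[0,0,0,0,8.76],[0,0,0,0,8.76]]])

```text
clock: 2.5
tool_pos: [0.4894, -0.1544, 0.2226]
orientation: [180.0, 0.0, -26.9]
force: [-0.2, 1.1, -0.2]
opening: 0.0876
gripper_force: 0.0
```

```bash
python3 - <<'E'
from h import *
o=ctrl.get_obs(); print(o['clock'],o['joint_pos'],o['tool_pos'],o['orientation'],o['force'],o['moment'])
i,p,d=snap('wrist','w2'); print(i['eye'],i['orientation'])
cv2.imwrite('pics/w2b.png',cv2.resize(p,(800,600),interpolation=cv2.INTER_CUBIC))
E
```

```text
2.5 [ 4.42333222e+00  4.07927539e+00 -1.67051729e+01 -1.04256527e-02
 -6.92430842e+01  5.87280170e+01] [ 0.48938476 -0.15444615  0.22259237] [ 1.79994039e+02  2.85924330e-02 -2.68523495e+01] [-0.15839766  1.13619246 -0.1821538 ] [ 0.04491458 -0.00899655  0.03118805]
[ 0.56448079 -0.19208141  0.41411742] [ 1.62122107e+02 -6.82578818e-02 -1.16876126e+02]
```

View pics/w2b.png

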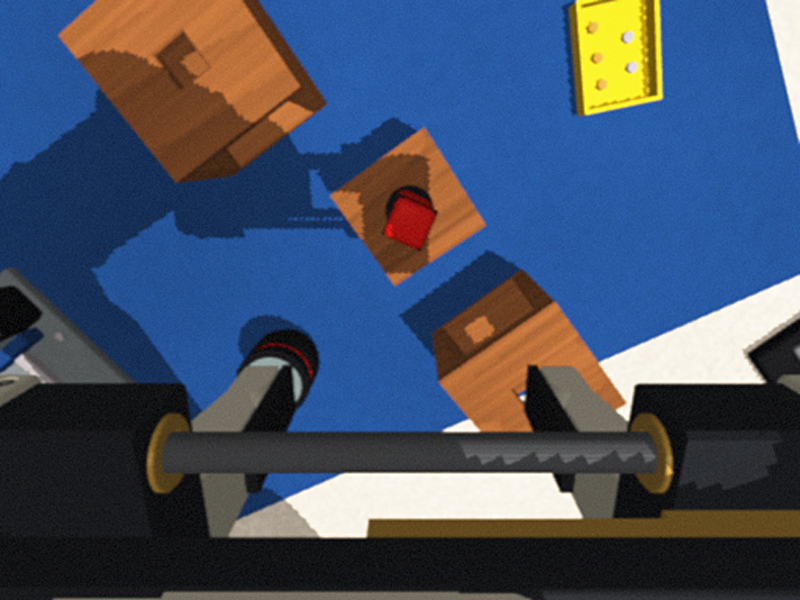

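The picture shows the driver's handle top at about (409,222). The corners of its small stand are at (330,195), (424,128), (485,225) and (396,286). The taller stands are well clear.

```bash
python3 - <<'E'
from h import *
i,p,d=load('w2')
s=.64;C=[atz(i,u*s,v*s,.08) for u,v in[(330,195),(424,128),(485,225),(396,286)]]
print('stand c',np.mean(C,0))
for k in range(4):
    v=C[(k+1)%4]-C[k];print(np.degrees(np.arctan2(v[1],v[0]))%90,np.linalg.norm(v))
hsv=cv2.cvtColor(p,cv2.COLOR_BGR2HSV);h=hsv
red=((h[...,0]<8)|(h[...,0]>172))&(h[...,1]>180)&(h[...,2]>70)
red[:100]=0;red[165:]=0;red[:,:240]=0;red[:,290:]=0
v=h[...,2][red];print(np.percentile(v,[5,25,50,75,95]))
c=p[112:166,236:290];cv2.imwrite('pics/c3.png',cv2.resize(c,(594,594),interpolation=cv2.INTER_CUBIC))
m=red&(h[...,2]>200)
r=cv2.minAreaRect(np.argwhere(m)[:,::-1].astype(np.float32));B=cv2.boxPoints(r);print(r,B)
P=[atz(i,*b,.156) for b in B];print('top',np.mean(P,0))
for k in range(4):
    v=P[(k+1)%4]-P[k];print(np.degrees(np.arctan2(v[1],v[0]))%90,np.linalg.norm(v))
E
```

```text
stand c [ 0.53144748 -0.17551624  0.08      ]
6.9919451243611945 0.07897704820297317
7.42491472607864 0.07867553538676704
8.34005289541814 0.07851304361988767
7.76057875903523 0.08052769172372935
[ 92. 134. 157. 161. 170.]
((249.0, 147.0), (6.0, 2.0), 90.0) [[248. 144.]
 [250. 144.]
 [250. 150.]
 [248. 150.]]
top [ 0.53458853 -0.16479974  0.156     ]
63.11366177843465 0.0017288095734436545
62.42378440020494 0.005193391212355043
63.11235344588614 0.0017395322868648615
62.30549221022146 0.005193491667324377
```

View pics/c3.png

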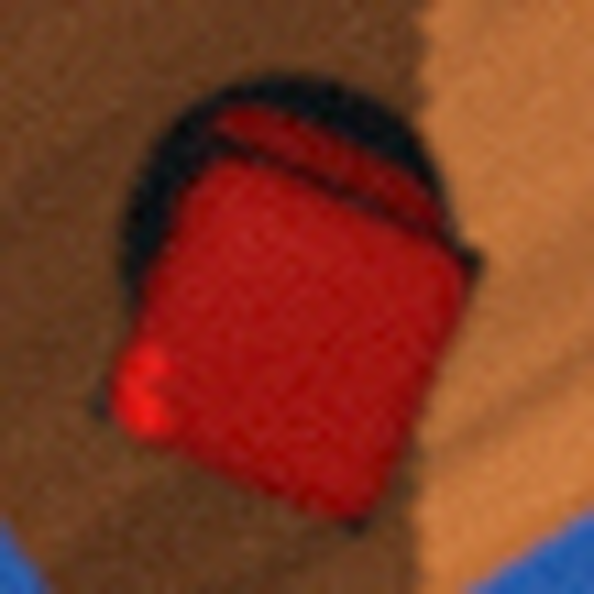

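Handle top corners in the crop: (215,135), (478,262), (355,525) and (100,410).

```bash
python3 - <<'E'
from h import *
i,p,d=load('w2')
f=lambda x,y:(236+(x+.5)/11-.5,112+(y+.5)/11-.5)
P=[atz(i,*f(*q),.156) for q in[(215,135),(478,262),(355,525),(100,410)]];print('top',np.mean(P,0))
for k in range(4):
    v=P[(k+1)%4]-P[k];print(np.degrees(np.arctan2(v[1],v[0]))%90,np.linalg.norm(v))
m=f(287,333);print(atd(i,*m,d[int(m[1]),int(m[0])]))
E
```

```text
top [ 0.53347908 -0.1765219   0.156     ]
37.83832988879479 0.022585002501279122
38.586536138769816 0.02276622063205204
38.66596509858086 0.022186955572534823
39.569351407258914 0.023095297545200334
[ 0.53367831 -0.17662336  0.15649256]
```

Emit:
step_arm(moves=[[[1.5,-0.7,0,-0.143,8.76],[1.5,-0.7,0,-0.143,8.76],[1.4,-0.8,0,-0.143,8.76],[0,0,0,0,8.76],[0,0,-3,0,8.76],[0,0,-3,0,8.76],[0,0,-3,0,8.76],[0,0,-2,0,8.76],[0,0,-1,0,8.76],[0,0,0,0,8.76]]])

```text
clock: 3.55
tool_pos: [0.5327, -0.1754, 0.1019]
orientation: [179.9, 0.1, -51.2]
force: [0.8, 0.9, 0.2]
opening: 0.0873
gripper_force: 0.0
```

Emit:
step_arm(moves=[[[0,0,0,0,5.5],[0,0,0,0,3.8],[0,0,0,0,3],[0,0,0,0,2.4],[0,0,0,0,1.5],[0,0,0,0,1.5],[0,0,0,0,1.5],[0,0,0,0,1.5],[0,0,0,0,1.5]]])

```text
clock: 4.45
tool_pos: [0.5333, -0.1766, 0.1028]
orientation: [180.0, 0.0, -51.4]
force: [0.7, -0.9, 0.1]
opening: 0.0239
gripper_force: 30.0
```

Emit:
step_arm(moves=[[[0,0,0.5,0,1.5],[0,0,1,0,1.5],[0,0,2,0,1.5],[0,0,2.5,0,1.5],[0,0,3,0,1.5],[0,0,2,0,1.5],[0,0,1,0,1.5],[0,0,0,0,1.5],[0,0,0,0,1.5]]])

```text
clock: 5.35
tool_pos: [0.5328, -0.1763, 0.2221]
orientation: [180.0, 0.1, -51.4]
force: [-0.7, -0.5, -1.2]
opening: 0.0237
gripper_force: 29.9
```

```bash
python3 - <<'E'
from h import *
o=ctrl.get_obs(); print(o['clock'],o['joint_pos'],o['tool_pos'],o['orientation'],o['force'],o['moment'])
i,p,d=snap('wrist','w3')
i2,p2,d2=snap('scene','s3');i3,p3,d3=snap('side','d3')
K=lambda i,X:(lambda q:(q[0]*i['camera_matrix'][0,0]/q[2]+i['camera_matrix'][0,2],q[1]*i['camera_matrix'][1,1]/q[2]+i['camera_matrix'][1,2]))(Rm(i['orientation']).T@(np.array(X)-i['eye']))
t=np.array(o['tool_pos']);tip=t-[0,0,.094]
w,s,sd=K(i,tip),K(i2,tip),K(i3,tip);print(w,s,sd)
def crop(p,c,h,W):
    x,y=int(c[0]),int(c[1]);x0=max(0,x-h);y0=max(0,y-h);print(x0,y0);q=np.zeros((2*h,2*h,3),np.uint8);r=p[y0:y0+2*h,x0:x0+2*h];q[:r.shape[0],:r.shape[1]]=r;return cv2.resize(q,(W,W),interpolation=cv2.INTER_CUBIC)
cv2.imwrite('pics/c4.png',np.hstack([crop(p,w,60,400),crop(p2,s,25,400)]))
E
```

```text
5.35 [ 1.64632450e+00  8.85420274e+00 -1.12441254e+01 -3.20794864e-02
 -6.99543519e+01  3.69696386e+01] [ 0.53283835 -0.17634784  0.22208131] [ 1.79976026e+02  5.57523717e-02 -5.13950583e+01] [-0.67169932 -0.46644617 -1.18384586] [0.05000729 0.01464549 0.01709849]
(np.float64(261.9589790639922), np.float64(187.80176794129835)) (np.float64(201.18445715169966), np.float64(208.58107895214735)) (np.float64(269.9312415204671), np.float64(229.5139299109676))
201 127
176 183
```

View pics/c4.png

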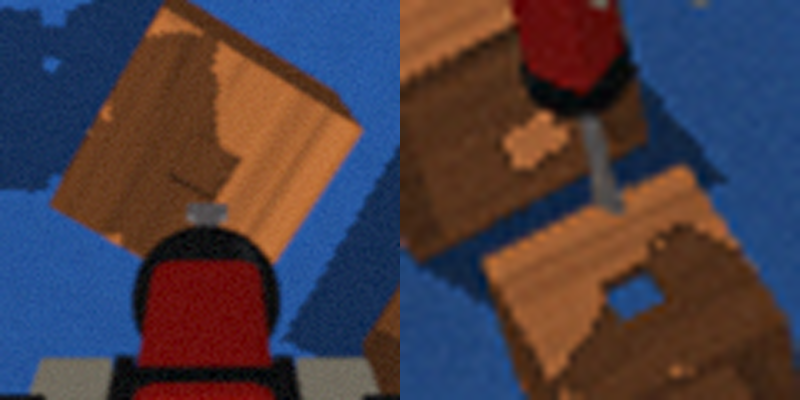

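In the wrist crop the blade shows at (207,210), its width horizontal in the image, so it lies along tool y at heading about 38.6°. That is already near the slot's 37.5°. Now carry it over the screw and compare tip and slot in one wrist picture.

Emit:
step_arm(moves=[[[-0.32,2,0,0,1.5],[-0.32,4,0,0,1.5],[-0.32,4.2,0,0,1.5],[-0.32,4.2,0,0,1.5],[-0.32,4.2,0,0,1.5],[-0.32,4.2,0,0,1.5],[-0.32,4.2,0,0,1.5],[-0.32,4.2,0,0,1.5],[-0.32,4,0,0,1.5],[-0.32,2,0,0,1.5]]])

```text
clock: 6.5
tool_pos: [0.5008, 0.1981, 0.2218]
orientation: [179.9, 0.0, -51.3]
force: [0.2, 0.5, -0.7]
opening: 0.0242
gripper_force: 29.9
```

Emit:
step_arm(moves=[[[0,0,-2,0,1.5],[0,0,-1,0,1.5],[0,0,0,0,1.5],[0,0,0,0,1.5],[0,0,0,0,1.5]]])

```text
clock: 7.0
tool_pos: [0.5019, 0.1951, 0.1935]
orientation: [-179.9, -0.0, -51.4]
force: [0.2, 0.6, -1.5]
opening: 0.0238
gripper_force: 29.9
```

```bash
python3 - <<'E'
from h import *
o=ctrl.get_obs(); print(o['clock'],o['joint_pos'],o['tool_pos'],o['orientation'],o['force'],o['moment'])
i,p,d=snap('wrist','w4')
c=p[140:210,216:310];cv2.imwrite('pics/c5.png',cv2.resize(c,(752,560),interpolation=cv2.INTER_CUBIC))
E
```

```text
7.0 [ 4.21231998e+01  7.62476523e+00 -1.65517356e+01  2.07086604e-02
 -6.57739858e+01 -3.55843051e+00] [0.50192068 0.19511286 0.19353637] [-1.79949411e+02 -1.57828101e-02 -5.14267483e+01] [ 0.16626517  0.55561492 -1.47343765] [ 0.01273974  0.0740463  -0.03454386]
```

View pics/c5.png

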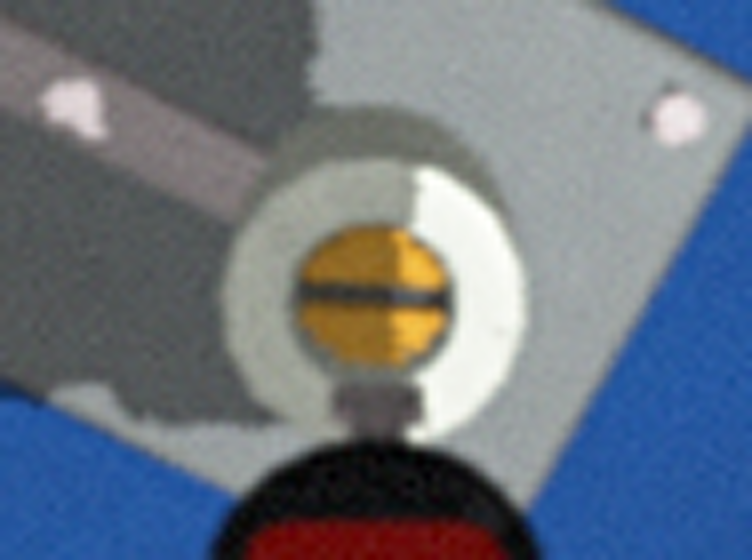

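The slot runs from (305,292) to (445,298), the head centre is at (373,297), and the blade's tip edge is centred at (378,382).

```bash
python3 - <<'E'
from h import *
i,p,d=load('w4');t=np.array([0.50192,0.19511,0.19354])
f=lambda x,y:(216+(x+.5)/8-.5,140+(y+.5)/8-.5)
h=atz(i,*f(373,297),.05);r=atz(i,*f(374,297),.056);tp=atz(i,*f(378.5,382),t[2]-.0945)
a=atz(i,*f(305,292),.05);b=atz(i,*f(445,298),.05);v=a-b;print('slot',np.degrees(np.arctan2(v[1],v[0])))
print(h,r,tp,tp-t,'move',h-tp)
x=np.array([np.cos(np.radians(-51.4)),np.sin(np.radians(-51.4))]);y=np.array([x[1],-x[0]]);print('tool x,y comps',(h-tp)[:2]@x,(h-tp)[:2]@y)
E
```

```text
slot 36.024310349169234
[0.50118954 0.19573474 0.05      ] [0.50202822 0.19446558 0.056     ] [0.50158166 0.19422873 0.09904   ] [-0.00033834 -0.00088127 -0.0945    ] move [-0.00039212  0.00150601 -0.04904   ]
tool x,y comps -0.0014216092822139884 -0.0006331214881242838
```

Tip and slot already agree to about 0.5 mm and 2°. I apply the small correction and descend to 3–4 mm below the head's rest height while watching the force.

Emit:
step_arm(moves=[[[0.04,0.05,0,-0.03,1.5],[0,0,-1.5,0,1.5],[0,0,-1.5,0,1.5],[0,0,-1,0,1.5],[0,0,-0.4,0,1.5],[0,0,0,0,1.5],[0,0,0,0,1.5],[0,0,0,0,1.5]]])

```text
clock: 7.85
tool_pos: [0.5022, 0.1962, 0.1496]
orientation: [-179.9, -0.0, -53.1]
force: [-0.9, 0.4, -0.8]
opening: 0.0235
gripper_force: 29.9
```

Emit:
step_arm(moves=[[[0,0,-0.2,0,1.5],[0,0,-0.2,0,1.5],[0,0,-0.2,0,1.5],[0,0,-0.2,0,1.5],[0,0,-0.1,0,1.5],[0,0,0,0,1.5],[0,0,0,0,1.5]]])

```text
clock: 8.55
tool_pos: [0.5018, 0.196, 0.1398]
orientation: [180.0, -0.0, -53.1]
force: [-0.4, -1.1, -1.0]
opening: 0.0235
gripper_force: 29.9
```

No contact force with the tip about 5 mm below the head's top face, so the blade is in the slot. Now I turn clockwise, checking the moment.

Emit:
step_arm(moves=[[[0,0,0,-0.1,1.5],[0,0,0,-0.1,1.5],[0,0,0,-0.1,1.5],[0,0,0,-0.1,1.5],[0,0,0,-0.1,1.5],[0,0,0,0,1.5],[0,0,0,0,1.5]]])

```text
clock: 9.25
tool_pos: [0.5017, 0.1957, 0.1399]
orientation: [180.0, -0.0, -81.6]
force: [-0.4, -1.3, -1.5]
opening: 0.0238
gripper_force: 30.0
```

```bash
python3 - <<'E'
from h import *
for k in range(1):
    o=ctrl.get_obs(); print(o['clock'],o['tool_pos'],o['orientation'],o['force'],o['moment'],o['tau'][5],o['joint_pos'][5])
E
```

```text
9.25 [0.50167669 0.19571518 0.13986217] [ 1.79983481e+02 -1.98085102e-02 -8.15850628e+01] [-0.39960271 -1.25849721 -1.45856321] [-0.53317511  0.12371863  0.07558101] -0.2825531456619501 -33.7726563068728
```

Friction torque is about 0.07 N·m, so the blade is driving the screw. Continue.

Emit:
step_arm(moves=[[[0,0,0,-0.1,1.5],[0,0,0,-0.1,1.5],[0,0,0,-0.1,1.5],[0,0,0,-0.1,1.5],[0,0,0,-0.05,1.5],[0,0,0,0,1.5],[0,0,0,0,1.5]]])

```text
clock: 9.95
tool_pos: [0.5016, 0.1957, 0.1398]
orientation: [180.0, -0.0, -107.4]
force: [0.1, -1.3, -0.2]
opening: 0.0236
gripper_force: 30.0
```

```bash
cat > m.py <<'E'
from h import *
o=ctrl.get_obs(); print(o['clock'],o['tool_pos'],o['orientation'],o['force'],o['moment'],o['joint_pos'][5])
E
python3 m.py
```

```text
9.95 [0.5015574 0.1957484 0.1398269] [ 1.79983115e+02 -2.60114118e-02 -1.07360542e+02] [ 0.10846048 -1.29210698 -0.19969718] [-0.70388344  0.48083262  0.00981755] -59.547762258722024
```

```bash
cat > m.py <<'E'
from h import *
F=[]
for k in range(6):
    viewer.snapshot('side'); o=ctrl.get_obs(); F.append(np.r_[o['force'],o['moment']])
F=np.array(F);print(o['clock'],o['tool_pos'].round(4),o['orientation'].round(2),F.mean(0).round(3),F[:,5].round(3))
E
python3 m.py
```

```text
10.25 [0.5017 0.1958 0.1398] [ 1.7999e+02 -2.0000e-02 -1.0749e+02] [-1.312 -1.028 -0.031 -0.707  0.551  0.032] [0.031 0.02  0.058 0.018 0.028 0.036]
```

Emit:
step_arm(moves=[[[0,0,0,-0.05,1.5],[0,0,0,-0.05,1.5],[0,0,0,0,1.5]]])

```text
clock: 10.55
tool_pos: [0.5016, 0.1959, 0.1398]
orientation: [180.0, -0.0, -113.3]
force: [-2.0, -1.7, 1.2]
opening: 0.0236
gripper_force: 30.0
```

```bash
python3 m.py
```

```text
10.85 [0.5017 0.1959 0.1398] [ 1.7999e+02 -1.0000e-02 -1.1322e+02] [-1.519 -1.624 -0.064 -0.713  0.76   0.069] [0.092 0.091 0.08  0.021 0.06  0.069]
```

Emit:
step_arm(moves=[[[0,0,0,-0.05,1.5],[0,0,0,0,1.5]]])

```text
clock: 11.05
tool_pos: [0.5017, 0.1959, 0.1398]
orientation: [180.0, -0.0, -116.2]
force: [-2.3, -1.3, 0.4]
opening: 0.024
gripper_force: 30.0
```

```bash
python3 m.py
```

```text
11.35 [0.5017 0.1959 0.1398] [ 1.8000e+02 -1.0000e-02 -1.1609e+02] [-1.819 -1.522  0.021 -0.723  0.831  0.059] [0.039 0.055 0.055 0.111 0.035 0.059]
```

Emit:
step_arm(moves=[[[0,0,0,-0.05,1.5],[0,0,0,0,1.5]]])

```text
clock: 11.55
tool_pos: [0.5017, 0.1959, 0.1398]
orientation: [180.0, -0.0, -119.0]
force: [-1.3, -1.6, 0.3]
opening: 0.0239
gripper_force: 30.0
```

```bash
python3 m.py
```

```text
11.85 [0.5017 0.1959 0.1398] [ 1.8000e+02 -1.0000e-02 -1.1896e+02] [-1.98  -1.29   0.185 -0.724  0.892  0.082] [0.103 0.142 0.074 0.034 0.13  0.012]
```

Emit:
step_arm(moves=[[[0,0,0,-0.05,1.5],[0,0,0,0,1.5]]])

```text
clock: 12.05
tool_pos: [0.5017, 0.1959, 0.1398]
orientation: [180.0, -0.0, -121.9]
force: [-1.7, -1.7, -0.3]
opening: 0.0238
gripper_force: 30.0
```

```bash
python3 m.py
```

```text
12.35 [0.5017 0.1959 0.1398] [ 180.     -0.   -121.82] [-2.033 -1.747 -0.28  -0.698  0.935  0.045] [0.054 0.081 0.008 0.041 0.052 0.037]
```

Emit:
step_arm(moves=[[[0,0,0,-0.05,1.5],[0,0,0,0,1.5]]])

```text
clock: 12.55
tool_pos: [0.5018, 0.196, 0.1398]
orientation: [180.0, 0.0, -124.7]
force: [-1.6, -1.7, -0.7]
opening: 0.0239
gripper_force: 30.0
```

```bash
python3 m.py
```

```text
12.85 [0.5018 0.196  0.1398] [ 180.      0.   -124.68] [-2.254 -1.493 -0.202 -0.616  0.949  0.066] [0.067 0.052 0.079 0.098 0.066 0.032]
```

Emit:
step_arm(moves=[[[0,0,0,-0.05,1.5],[0,0,0,0,1.5]]])

```text
clock: 13.05
tool_pos: [0.5018, 0.196, 0.1398]
orientation: [180.0, 0.0, -127.6]
force: [-1.8, -1.7, -0.1]
opening: 0.0239
gripper_force: 30.0
```

```bash
python3 m.py
```

```text
13.35 [0.5018 0.1959 0.1398] [ 180.     -0.   -127.55] [-2.174 -1.202 -0.301 -0.575  0.988  0.065] [0.087 0.065 0.086 0.067 0.049 0.036]
```

Emit:
step_arm(moves=[[[0,0,0,-0.05,1.5],[0,0,0,0,1.5]]])

```text
clock: 13.55
tool_pos: [0.5018, 0.196, 0.1398]
orientation: [180.0, -0.0, -130.5]
force: [-2.4, -1.5, -0.3]
opening: 0.0238
gripper_force: 30.0
```

```bash
python3 m.py
```

```text
13.85 [0.5017 0.1959 0.1398] [ 180.     -0.   -130.41] [-2.223 -1.117 -0.269 -0.561  1.002  0.06 ] [0.038 0.038 0.117 0.076 0.002 0.091]
```

Emit:
step_arm(moves=[[[0,0,0,-0.04,1.5],[0,0,0,0,1.5]]])

```text
clock: 14.05
tool_pos: [0.5018, 0.196, 0.1399]
orientation: [180.0, -0.0, -132.8]
force: [-1.8, -1.7, 0.7]
opening: 0.0241
gripper_force: 30.0
```

```bash
python3 m.py
```

```text
14.35 [0.5018 0.1959 0.1399] [-180.     -0.   -132.71] [-2.266 -1.117 -0.503 -0.563  1.036  0.096] [0.079 0.093 0.091 0.099 0.1   0.111]
```

Emit:
step_arm(moves=[[[0,0,0,-0.03,1.5],[0,0,0,0,1.5]]])

```text
clock: 14.55
tool_pos: [0.5017, 0.1959, 0.1399]
orientation: [180.0, -0.0, -134.5]
force: [-2.1, -0.8, -0.4]
opening: 0.0234
gripper_force: 30.0
```

```bash
python3 m.py
```

```text
14.85 [0.5017 0.1959 0.1398] [ 180.     -0.   -134.45] [-1.93  -0.915  0.073 -0.553  1.046  0.129] [0.095 0.133 0.087 0.154 0.127 0.179]
```

Torque 0.13 N·m: the screw is home. I ease the twist back inside the slot's slack, lift out, and return toward the stand at the yaw of the original grasp.

Emit:
step_arm(moves=[[[0,0,0,0.05,1.5],[0,0,0,0.05,1.5],[0,0,0,0.03,1.5],[0,0,0.3,0,1.5],[0,0,0.7,0,1.5],[0,0,1.5,0,1.5],[0,0,2.5,0,1.5],[0,0,2.5,0,1.5],[0,0,1.5,0,1.5],[0,0,0,0,1.5]]])

```text
clock: 15.85
tool_pos: [0.5038, 0.1973, 0.2334]
orientation: [-179.9, 0.4, -127.0]
force: [-0.2, 0.3, -1.3]
opening: 0.0237
gripper_force: 30.0
```

Emit:
step_arm(moves=[[[0.3,-2,0,0.13,1.5],[0.32,-4,0,0.13,1.5],[0.32,-4.2,0,0.13,1.5],[0.32,-4.2,0,0.13,1.5],[0.32,-4.2,0,0.13,1.5],[0.32,-4.2,0,0.13,1.5],[0.32,-4.2,0,0.13,1.5],[0.32,-4.2,0,0.13,1.5],[0.32,-4,0,0.13,1.5],[0.3,-2,0,0.13,1.5]]])

```text
clock: 16.85
tool_pos: [0.5333, -0.1787, 0.2292]
orientation: [180.0, -0.0, -52.4]
force: [0.8, 0.6, -1.8]
opening: 0.0239
gripper_force: 30.0
```

Emit:
step_arm(moves=[[[0,0,0,0,1.5],[0,0,0,0,1.5],[0,0,0,0,1.5]]])

```text
clock: 17.15
tool_pos: [0.5334, -0.1755, 0.2296]
orientation: [-180.0, 0.0, -52.6]
force: [0.8, 0.9, -2.4]
opening: 0.0238
gripper_force: 30.0
```

```bash
python3 - <<'E'
from h import *
o=ctrl.get_obs(); print(o['clock'],o['tool_pos'],o['orientation'],o['force'],o['moment'])
i,p,d=snap('wrist','w6')
# compare with w3 (same pose right after lifting)
_,p3,_=load('w3')
f=lambda q:cv2.resize(q[127:247,201:321],(400,400),interpolation=cv2.INTER_CUBIC)
cv2.imwrite('pics/c6.png',np.hstack([f(p3),f(p)]))
E
```

```text
17.15 [ 0.53340678 -0.17548735  0.22960339] [-1.79993573e+02  9.30996851e-03 -5.26134945e+01] [ 0.8420699   0.90647878 -2.3947785 ] [0.0489891  0.02868673 0.00405962]
```

View pics/c6.png

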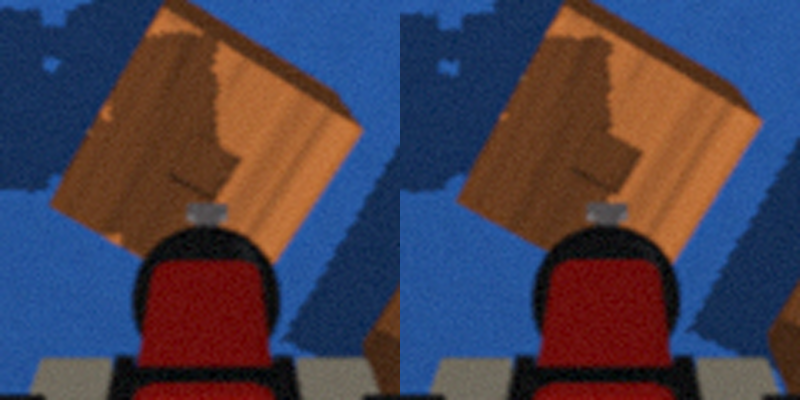

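The two crops match: blade at (207,210) in both, so the driver did not slip in the grip. Insert at the original place, about 1 mm nearer the stand's centre.

Emit:
step_arm(moves=[[[-0.1,-0.05,-1,0.02,1.5],[0,0,-2,0,1.5],[0,0,-2,0,1.5],[0,0,0,0,1.5],[0,0,-1,0,1.5],[0,0,-1,0,1.5],[0,0,-1,0,1.5],[0,0,-1,0,1.5],[0,0,-1,0,1.5],[0,0,-1,0,1.5]]])

```text
clock: 18.2
tool_pos: [0.5323, -0.1766, 0.119]
orientation: [180.0, 0.0, -51.4]
force: [0.7, 0.6, -1.3]
opening: 0.0241
gripper_force: 30.0
```

Emit:
step_arm(moves=[[[0,0,-0.7,0,1.5],[0,0,-0.5,0,1.5],[0,0,-0.3,0,1.5],[0,0,-0.1,0,1.5],[0,0,0,0,1.5],[0,0,0,0,1.5]]])

```text
clock: 18.8
tool_pos: [0.5326, -0.1766, 0.1042]
orientation: [-180.0, -0.0, -51.4]
force: [-0.0, -0.2, -1.3]
opening: 0.0235
gripper_force: 30.0
```

Emit:
step_arm(moves=[[[0,0,-0.1,0,1.5],[0,0,-0.05,0,1.5],[0,0,0,0,2.6],[0,0,0,0,3],[0,0,0,0,4],[0,0,0,0,6],[0,0,0,0,8],[0,0,0,0,8],[0,0,0,0,8],[0,0,0,0,8]]])

```text
clock: 19.8
tool_pos: [0.5324, -0.1765, 0.1024]
orientation: [-180.0, -0.0, -51.4]
force: [0.1, -1.1, 0.2]
opening: 0.0722
gripper_force: 0.0
```

Emit:
step_arm(moves=[[[0,0,1,0,8],[0,0,2,0,8],[0,0,3,0,8],[0,0,3,0,8],[0,0,2,0,8],[-2,1,2,0,8],[-2,1,0,0,8],[0,0,0,0,8],[0,0,0,0,8],[0,0,0,0,8]]])

```text
clock: 20.8
tool_pos: [0.4928, -0.1567, 0.2326]
orientation: [-180.0, -0.0, -51.4]
force: [0.2, 0.1, -1.6]
opening: 0.08
gripper_force: 0.0
```

```bash
python3 - <<'E'
from h import *
o=ctrl.get_obs(); print(o['clock'],o['tool_pos'],o['force'])
i,p,d=snap('wrist','w7');j,q,e=snap('scene','s7')
a=cv2.resize(p[60:220,176:336],(400,400),interpolation=cv2.INTER_CUBIC);b=cv2.resize(q[165:265,150:250],(400,400),interpolation=cv2.INTER_CUBIC)
cv2.imwrite('pics/c7.png',np.hstack([a,b]))
E
```

```text
20.8 [ 0.49275057 -0.15667065  0.23257165] [ 0.20603197  0.05117017 -1.5503959 ]
```

View pics/c7.png

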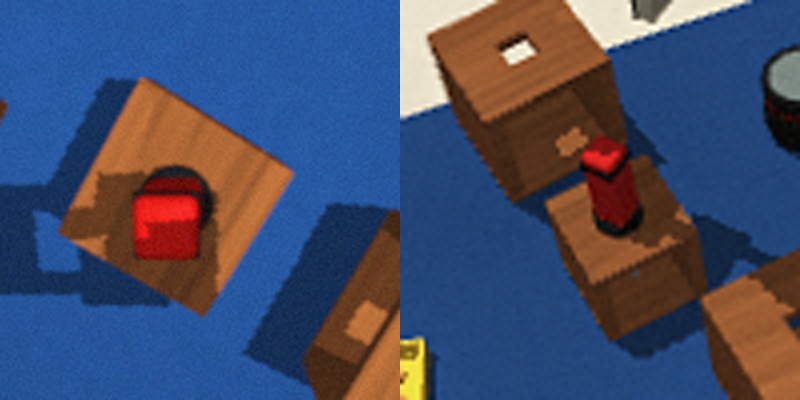

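The driver stands upright with its collar on the stand's top, and the gripper is clear. I also note that I viewed 11 pictures, one over the limit of 10. Handing in.

```bash
python3 -c "
from plant import close_job
print(close_job())"
```

```text
the job is handed in; nothing more can be done
None
```

I turned the screw clockwise until it met its stop (about 0.13 N·m), put the driver back upright and fully down in the smallest stand, released it, and handed the job in; no verdict came back, the stop was judged by torque alone, and I viewed 11 pictures, one over the limit of 10.

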